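# Square a row of test coupons and lock the turn-clamp

## Task

In the clamping fixture, first push the leaning row of three steel coupons upright against the backstop and square it, so that their ends are flush against the side fence. Next stand the presser block on the fixture bed, square and centred in front of the row, close up to the coupons, and let go of it; then turn the clamp knob clockwise until it clicks past its detent and the arm's pad holds the block. Leave everything clamped and let go, without moving the bottle, the dish or the sticky notes.

Things in the scene. Friction and masses are not known exactly. Their poses are not given: they have to be found in the camera images.
- fixture: Fixed fixture: aluminium bed 10 mm thick. Origin at worktop level; x points to the backstop (away from robot), y to the side fence (left). In mm: bed x -102..63, y -168..58; backstop face x 30, y -18..45, top z 65; fence face y 35, x -14..42, top z 50; clamp axis x -36, y -125; detent block 20 x 22, top z 36, centred x 9, y -125.
- corner (a point): Inner corner of the fixture where the faces of backstop and side fence meet, on top of the bed (10 mm above the worktop). Axes as the fixture's, so the coupons' place lies at negative x and negative y.
- coupon_1: Loose steel plate 8 x 60 x 50 mm (thickness x, length y, height z), 150 g, next to the backstop. Origin: centre of its bottom edge. Starts on the bed leaning 0.35 rad, top on the backstop, foot out towards the robot, end 8 to 18 mm short of the fence. Slides at a few newtons; stands by itself once upright. Squared: x -4, y -30, z 0 mm in the corner frame.
- coupon_2: Middle coupon, same as coupon_1, leaning on it. Squared: x -12, y -30, z 0 mm in the corner frame.
- coupon_3: Front coupon, same, leaning on coupon_2; its foot stands furthest out, about 44 mm from the backstop. Squared: x -20, y -30, z 0 mm in the corner frame (front face 24 mm from the backstop).
- presser: Loose aluminium block, about 200 g, standing on the worktop left of the fixture: 30 (x) x 44 (y) x 50 (z) mm, and on top a grip rib 26 (x) x 14 (y) mm from z 49 to 79. Origin: centre of its underside. Take it by the rib across y; fingers then stay above the coupons. Its place: x -39, y -30, z 0 mm in the corner frame, its axes along the fixture's.
- clamp_knob (a joint): Knob angle (rad), vertical axis: 0 fully open (arm towards the robot; starts at 0 to 0.3), growing clockwise seen from above. Turns freely (and stays) up to about 0.6, then climbs a sprung detent, up to about 0.2 N m, clicks over its top at 0.95 and springs on to about 1.3. With the block in place the pad stops on it at about 1.26. Hard stop 1.45.
- knob_grip (a point): Middle of the black grip bar on the clamp axis, 55 mm above the worktop; turns with the knob. Bar 46 mm long (x, pointing along the arm), 14 mm thick (y), from 41 to 69 mm above the worktop. Below it a steel arm 14 mm wide, top at 34 mm, reaches 128 mm along x to a round rubber pad 24 mm across, 17 to 39 mm above the worktop.
- bottle: Bystander: brown dropper bottle, 29 mm wide, 68 mm tall, standing behind the backstop; origin at the centre of its underside. Not to be moved.
- dish: Bystander: petri dish, 57 mm wide, 14 mm tall, right of the fixture; origin at the centre of its underside. Not to be moved.
- notes: Bystander: block of sticky notes 67 x 68 x 21 mm, behind the fixture on the right; origin at the centre of its underside. Not to be moved.

How it is judged:
By the outcome, as a careful person would: the job done as asked, in the order asked, and still so for the second after the job is handed in, with the robot touching nothing.
It also fails if it takes over 69 s, if anything falls off the work surface, if the arm or the gripper's body presses on something with over 40 N, if the wrist force passes 120 N, or if a joint passes its speed limit or range.

## Robot

A 6-joint arm with a two-finger parallel gripper is mounted at the origin on a cart in front of the work surface, level with it; the furniture and walls round the work are solid. World frame = base frame: x ahead of the robot, y to its left, z up, the work surface at z = 0. Lengths are in m, angles in rad, forces in N, time in s.
With the tool pointing down it reaches from about 0.25 to 0.775 m from the base axis. Payload 4 kg.
Tool frame: the origin (TCP) lies midway between the tips of the shut fingers; the grasp point (between the pads) lies 19 mm behind it; z points along the fingers, y is the direction in which the jaws open and shut (so a half turn about z gives the same grasp; the last joint's range is limited). The gripper opens to 94 mm and grips with 3 to 60 N. Pads are 16 mm wide; open, the fingers measure 119 mm over their backs; the gripper's body (75 mm by 177 mm) begins 78 mm behind the grasp point.
Start: joints at [1.057, 0.087, 1.371, -0, 1.684, -0.103], TCP at [0.22, 0.504, 0.206] pointing down, gripper open.
Joint ranges: [-3.1, 3.1], [-0.76, 2.03], [0.27, 2.55], [-1.08, 4.22], [0.17, 2.65], [-2.57, 2.57]. Speed limits (rad/s): [2.79, 2.79, 3.14, 3.14, 3.14, 3.14].

## Interface

Orientations are given as [roll, pitch, yaw] about the fixed x, y, z axes, in that order (R = Rz(yaw) Ry(pitch) Rx(roll)).
In Python, from bench import get_obs, snapshot, ticket gives the robot as it stands.
- The arm moves only by the shell command python3 -m creep 'ROWS' [OPENING]. ROWS is JSON, a list that holds one entry, the list of rows, each a list of 4 numbers: the shift along the tool's x, y, z in mm, then the turn about the tool's z in degrees. A call has 1 to 8 rows; each row shifts and turns the commanded pose from where the row before left it, along the tool's axes as they then stand; what a row does not reach is not made up. A row lasts 1/8 s, in which the tool goes at most 62.5 mm and 10.7 degrees, less where a joint would pass 70% of its speed; a pose out of reach is approached as far as the arm can. A call with a gripper value outside its range is refused whole. OPENING is the opening, from 0 (shut) to 1 (fully open), set as the call begins (- or left out, the last holds). The fingers move at their own pace and stop on an object; the grip force is fixed at half the most. Time passes only in rows, so rows that do not move let the fingers close. It gives the time, the measured TCP pose, the force and the opening at its end, in the units of the state.
- get_obs(): the state, without advancing time (a new reading comes with each control period).
- snapshot(name): name is "side" or "top"; returns a dict with "color" (384x512x3 uint8, red, green, blue), "depth" (384x512 float32, m along the optical axis (not along the pixel's ray), 0 where there is no reading), "fx", "fy", "cx", "cy" (pixels), "distortion" ([k1, k2, p1, p2, k3] as OpenCV has them; the pictures are not rectified), "extrinsics" (4x4, takes a point from world to camera coordinates). Camera axes: x right, y down, z forward; pixel columns grow to the right and rows downward; lengths in m; the calibration is good to about 2 mm. A picture is of the moment at which its call begins.
- ticket.close_job(): hands the job in, once; it reports no verdict.
The state is a dict: "time": time; "joint_positions": joint angles; "qvel": joint speeds; "joint_torque": joint torques, N m; "tool_pos": TCP position; "ee_rot": TCP orientation; "wrist_force": force on the tool from outside, world axes, zero at the start; "wrist_torque": the same for the moment, N m; "width": finger opening in m.
Only numpy, scipy, OpenCV 4.12 (cv2) and the standard library are available. Lean on these libraries where they do the work, as an engineer would, in place of code of your own. Each camera call takes 0.05 s, during which the arm holds its last target. There are 200 camera calls.

## Working session

There is one attempt and no reset: what is moved stays moved. The work goes in short steps, Python scripts to look and compute and a shell command to move; the robot and the scene stay as the last step left them, time stands still between calls to the robot, and variables do not carry over. Pictures are saved under pics/ and viewed, on a budget of 10 in all, crops included, one or two more only if the job needs it, and the job is handed in when it is done.

```bash
mkdir -p pics; ls
cat > h.py <<'E'
import numpy as np, cv2, pickle, sys
from bench import get_obs, snapshot, ticket
def grab(name, tag):
    s=snapshot(name); pickle.dump(s,open(f'pics/{tag}.pkl','wb')); return s
def load(tag): return pickle.load(open(f'pics/{tag}.pkl','rb'))
def K(s): return np.array([[s['fx'],0,s['cx']],[0,s['fy'],s['cy']],[0,0,1.]])
def ray(s,px):
    n=cv2.undistortPoints(np.array(px,float).reshape(-1,1,2),K(s),np.array(s['distortion'],float)).reshape(-1,2)
    return np.c_[n,np.ones(len(n))]
def at_z(s,px,z):
    E=np.array(s['extrinsics']);R=E[:3,:3];t=E[:3,3];o=-R.T@t
    d=ray(s,px)@R
    return o+d*((z-o[2])/d[:,2])[:,None]
def at_depth(s,px):
    E=np.array(s['extrinsics']);R=E[:3,:3];t=E[:3,3]
    z=np.array([s['depth'][int(v),int(u)] for u,v in px])
    return (ray(s,px)*z[:,None]-t)@R
def proj(s,P):
    E=np.array(s['extrinsics']); return cv2.projectPoints(np.array(P,float),cv2.Rodrigues(E[:3,:3])[0],E[:3,3],K(s),np.array(s['distortion'],float))[0].reshape(-1,2)
def crop(s,fn,u0,v0,u1,v1,k):
    c=cv2.resize(s['color'][v0:v1,u0:u1],None,fx=k,fy=k,interpolation=cv2.INTER_CUBIC); cv2.imwrite('pics/'+fn,c[:,:,::-1])
E
python3 - <<'E'
from h import *
a=grab('top','t0');b=grab('side','s0')
for s in(a,b):
    E=np.array(s['extrinsics']);print(-E[:3,:3].T@E[:3,3],E[2,:3],E[0,:3],s['fx'])
crop(a,'t0.png',0,0,512,384,1.5);crop(b,'s0.png',0,0,512,384,1.5)
print(get_obs())
E
```

```text
pics
[0.35205199 0.02749855 1.16552754] [ 1.78603965e-01 -1.94587242e-04 -9.83921026e-01] [-3.64729218e-03 -9.99993241e-01 -4.64300392e-04] 450.5600994209778
[0.39638389 1.00842211 0.5297368 ] [ 0.17662163 -0.8937597  -0.41230862] [-0.97916139 -0.20220483  0.01887289] 458.27021771982766
{'time': 0.1, 'joint_positions': array([ 1.05690768e+00,  8.78956007e-02,  1.37207774e+00, -5.63046492e-05,
        1.68357913e+00, -1.03091369e-01]), 'qvel': array([ 0.00112939, -0.00173369, -0.00218137,  0.00155606, -0.00165813,
       -0.00064863]), 'joint_torque': array([ 2.82453570e-03, -3.41252840e+01, -3.03300011e+01,  7.21794111e-02,
        3.04558757e-02, -1.04024718e-04]), 'tool_pos': array([0.21941735, 0.50381235, 0.20442616]), 'ee_rot': array([-3.13963749e+00, -1.46019741e-04,  2.73078895e+00]), 'wrist_force': array([ 0.37284133, -0.15146338, -0.39455835]), 'wrist_torque': array([ 0.02956936, -0.0777064 , -0.0371352 ]), 'width': 0.09388440115037902}
```

View pics/t0.png

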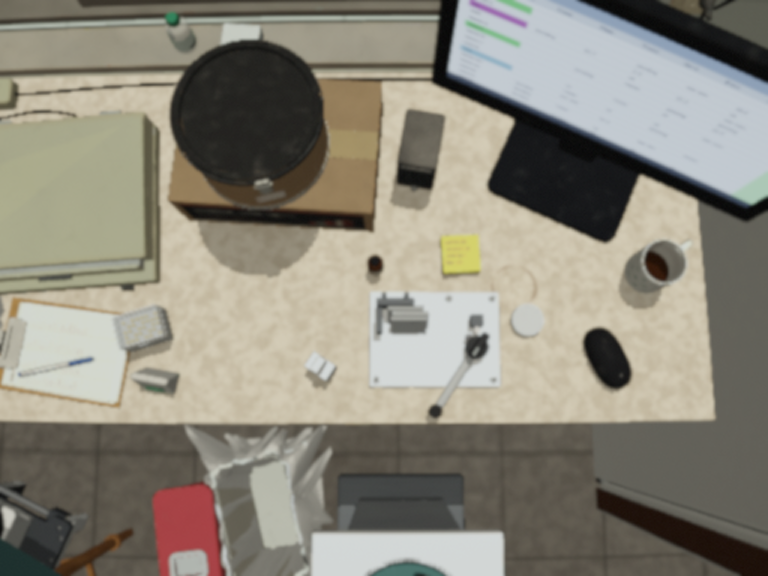

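View pics/s0.png

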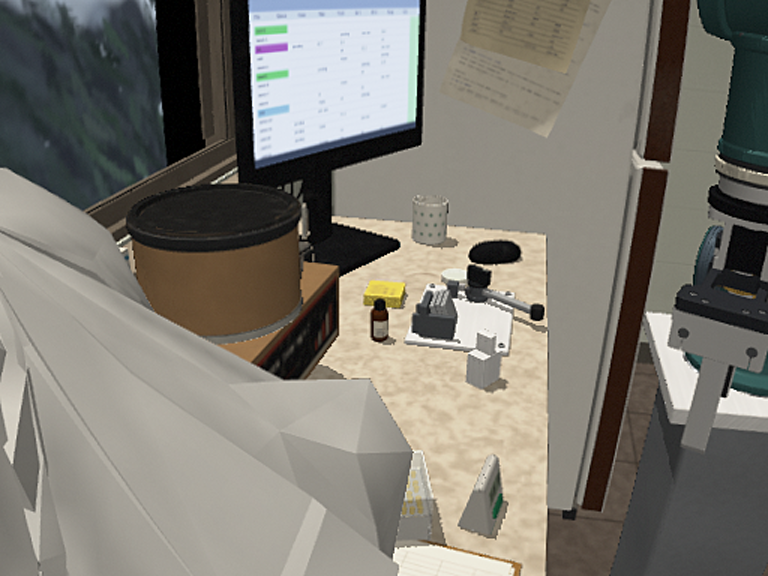

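Top shows the bed at (370-500, 292-387), the row at (408,317), the presser at (321,368), the knob at (477,347) and the pad at (435,411). The side view agrees. I'll enlarge both.

Run:
```python
from h import *
a=load('t0');b=load('s0')
crop(a,'t0c.png',200,188,340,288,5.7)
crop(b,'s0c.png',236,165,376,270,5.7)
```

```text
(no output)
```

View pics/t0c.png

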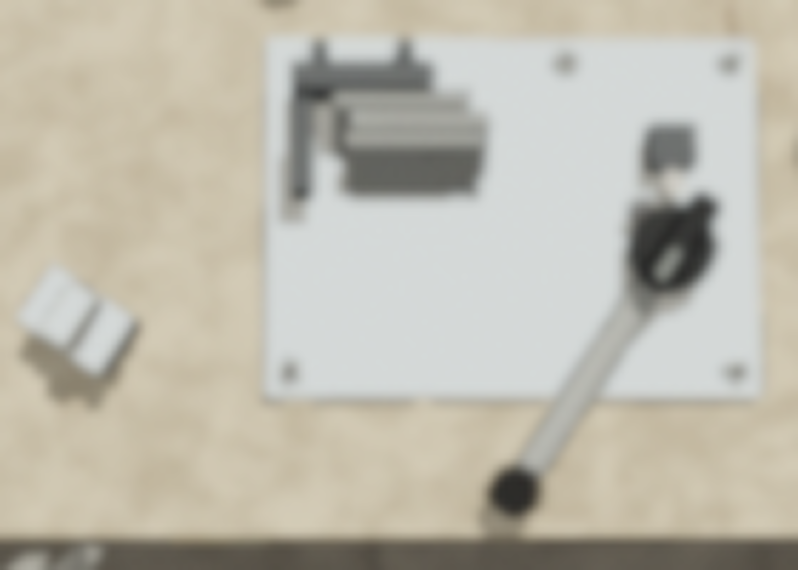

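View pics/s0c.png

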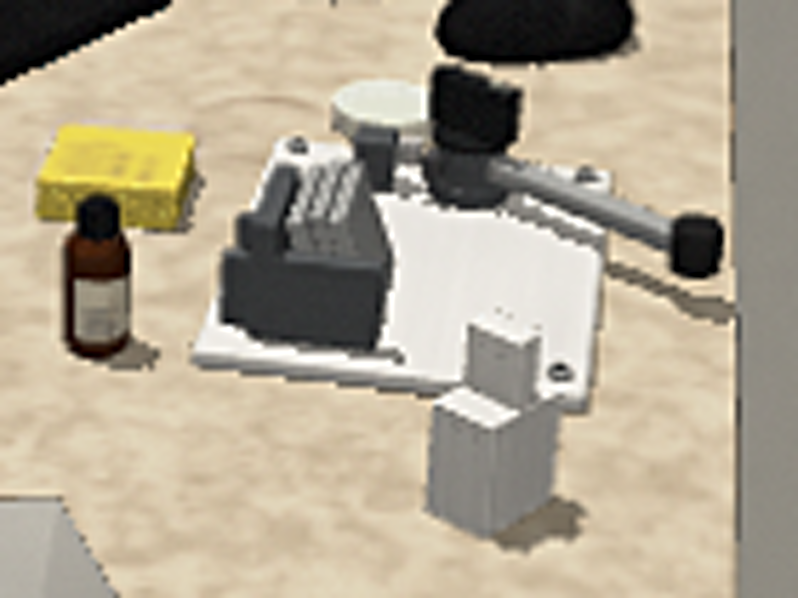

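Top crop: bed corners at (265,38), (757,40), (760,398) and (265,400), knob (668,248), pad (514,491), presser around (78,320) and turned about 35°. In the side view the presser's rib is at crop (503,355), and the coupons lean on the backstop. Next I'll fit poses using depth.

```bash
cat >> h.py <<'E'
def cloud(s,u0,v0,u1,v1):
    px=np.array([(u,v) for v in range(v0,v1) for u in range(u0,u1) if s['depth'][v,u]>0]); return px,at_depth(s,px)
E
python3 - <<'E'
from h import *
np.set_printoptions(precision=4,suppress=True)
a=load('t0');b=load('s0')
f=lambda L:[(199.5+u/5.7,187.5+v/5.7) for u,v in L]
W=at_z(a,f([(265,38),(757,40),(760,398),(265,400)]),0.01)[:,:2]
M=np.array([(63,58),(63,-168),(-102,-168),(-102,58)])/1000
mc,wc=M.mean(0),W.mean(0);U,_,V=np.linalg.svd((M-mc).T@(W-wc));R=(U@V).T
yaw=np.arctan2(R[1,0],R[0,0]);o=wc-R@mc
print('W',W,'fixture',o,'yaw',np.degrees(yaw),'res',W-(M@R.T+o))
k=at_z(a,f([(668,248)]),0.069)[0,:2];p=at_z(a,f([(514,491)]),0.039)[0,:2]
print('axis pred',R@[-.036,-.125]+o,'knob seen',k,'pad',p)
ax=R@[-.036,-.125]+o;d=R.T@(p-ax);print('pad dist',np.linalg.norm(d),'angle from -x',np.arctan2(d[1],-d[0]))
for s,n,box in((a,'top',(201,231,229,262)),(b,'side',(306,218,338,262))):
    px,P=cloud(s,*box)
    for lo,hi in((.07,.086),(.044,.056)):
        m=(P[:,2]>lo)&(P[:,2]<hi);Q=P[m]
        r=cv2.minAreaRect((Q[:,:2]*1000).astype(np.float32))
        print(n,lo,m.sum(),Q.mean(0),r)
# backstop/fence/coupons tops in the side view
px,P=cloud(b,270,185,320,230);L=(P[:,:2]-o)@R
for lo,hi,nm in((.06,.068,'60-68'),(.053,.06,'53-60')):
    m=(P[:,2]>lo)&(P[:,2]<hi);print(nm,m.sum(),L[m].min(0),L[m].max(0))
# bed check side
B=at_z(b,[(235.5+u/5.7,164.5+v/5.7) for u,v in [(192,357),(585,405),(605,178),(275,140)]],.01)[:,:2]
print('bed corners side -> fixture mm',(B-o)@R*1000)
E
```

```text
W [[ 0.5532  0.0645]
 [ 0.5515 -0.1606]
 [ 0.389  -0.157 ]
 [ 0.3893  0.0642]] fixture [0.4906 0.0076] yaw -0.37399919848056024 res [[-0.0007 -0.0008]
 [-0.0011  0.0002]
 [ 0.0015  0.0027]
 [ 0.0003 -0.0021]]
axis pred [ 0.4538 -0.1171] knob seen [ 0.4511 -0.11  ] pad [ 0.3488 -0.0445]
pad dist 0.1276742012548036 angle from -x 0.5984862899365996
top 0.07 64 [0.4235 0.1446 0.0781] ((423.8183898925781, 144.8682098388672), (13.951979637145996, 25.281267166137695), 58.22233581542969)
top 0.044 149 [0.4229 0.1436 0.05  ] ((423.7061462402344, 145.012939453125), (44.34418487548828, 29.997108459472656), 56.4919319152832)
side 0.07 88 [0.4247 0.148  0.0766] ((426.00299072265625, 145.5207061767578), (16.229415893554688, 28.052824020385742), 54.39116668701172)
side 0.044 152 [0.4253 0.154  0.0501] ((425.27789306640625, 146.19357299804688), (44.5570068359375, 30.924297332763672), 55.35586166381836)
60-68 109 [-0.0571 -0.0372] [0.0451 0.141 ]
53-60 125 [-0.0344 -0.1172] [0.0429 0.0445]
bed corners side -> fixture mm [[  63.9845   61.8808]
 [ -98.6748   63.9659]
 [ -96.1822 -162.0681]
 [  66.1467 -166.6964]]
```

Run:
```python
from h import *
from scipy.optimize import least_squares
np.set_printoptions(precision=4,suppress=True)
def T(p,L): c,s=np.cos(p[2]),np.sin(p[2]); L=np.atleast_2d(L); return np.c_[p[0]+c*L[:,0]-s*L[:,1],p[1]+s*L[:,0]+c*L[:,1]]
C=np.array([(63,58),(63,-168),(-102,-168),(-102,58)])/1000
for tag in('t0','s0'):
    s=load(tag); sat=cv2.cvtColor(s['color'],cv2.COLOR_RGB2LAB)[:,:,2].astype(np.float32)
    p=np.array([.4906,.0076,-.006]) if tag=='t0' else np.array([.494,.012,-.008])
    for it in range(3):
        obs=[]
        for e in range(4):
            A,B=C[e],C[(e+1)%4];n=np.array([(B-A)[1],-(B-A)[0]])/np.linalg.norm(B-A)
            if n@((A+B)/2-C.mean(0))<0:n=-n
            for t in np.linspace(.05,.95,40):
                q=A+t*(B-A);r=np.arange(-.010,.0101,.0005)
                L=q+r[:,None]*n
                uv=proj(s,np.c_[T(p,L),np.full(len(r),.01)]).astype(np.float32)
                g=cv2.remap(sat,uv[:,0].reshape(1,-1),uv[:,1].reshape(1,-1),cv2.INTER_LINEAR)[0]
                d=np.diff(g)  # beige has higher b than white
                if d.max()<.8: continue
                # half-level crossing
                if g[-6:].mean()-g[:6].mean()<6: continue
                h=(g[-6:].mean()+g[:6].mean())/2;i=np.argmax(g>h)
                if i==0: continue
                rr=r[i-1]+(h-g[i-1])/(g[i]-g[i-1])*.0005
                obs.append((e,t,rr,*T(p,q+rr*n)[0]))
        O=np.array(obs)
        def res(x):
            c,sn=np.cos(x[2]),np.sin(x[2]);L=np.c_[(O[:,3]-x[0])*c+(O[:,4]-x[1])*sn,-(O[:,3]-x[0])*sn+(O[:,4]-x[1])*c]
            w=np.where(O[:,0]==0,L[:,0]-.063,np.where(O[:,0]==1,L[:,1]+.168,np.where(O[:,0]==2,L[:,0]+.102,L[:,1]-.058)))
            return w
        p=least_squares(res,p,loss='soft_l1',f_scale=.0005).x
    w=res(p);print(tag,p[:2],np.degrees(p[2]),[(int(e),int((O[:,0]==e).sum()),round(float(np.median(w[O[:,0]==e]))*0+float(np.median(w[O[:,0]==e]))*1000,2)) for e in range(4)])
```

```text
t0 [0.4908 0.0078] -0.3639320690041313 [(0, 23, 0.08), (1, 40, 0.6), (2, 36, -0.07), (3, 40, -0.57)]
s0 [0.4928 0.0205] -0.3806869024726986 [(0, 40, -0.11), (1, 0, nan), (2, 33, 0.06), (3, 27, 0.08)]
  return _methods._mean(a, axis=axis, dtype=dtype,
  ret = ret.dtype.type(ret / rcount)
```

Fixture at about (0.491, 0.008), yaw -0.37°. Presser at about (0.4245, 0.1455), with its y axis at about 56.5°. First I'll go in front of the row.

```bash
python3 -m creep '[[[0,0,0,-7.7],[0,0,0,-7.7],[0,0,0,-7.8],[-24,-50,0,0],[-24,-50,0,0],[-24,-50,0,0],[-24,-50,0,0],[-24,-50,0,0]]]' 0.32; python3 -m creep '[[[-24,-50,0,0],[-24,-50,0,0],[-24,-50,0,0],[-24,-50,0,0],[-24,-50,0,0],[0,0,20,0],[0,0,30,0],[0,0,0,0]]]'
```

```text
time: 1.1
tool_pos: [0.3384, 0.2518, 0.2051]
ee_rot: [-3.141, -0.0, 3.136]
wrist_force: [0.1, 0.4, -0.2]
width: 0.0301
time: 2.1
tool_pos: [0.4546, 0.0029, 0.1525]
ee_rot: [3.141, -0.007, 3.135]
wrist_force: [-1.0, 0.1, -0.6]
width: 0.0299
```

```bash
python3 -m creep '[[[0,-3,40,0],[0,0,40,0],[0,0,30,0],[0,0,15,0],[0,0,9,0],[0,0,0,0]]]'
python3 - <<'E'
from h import *
a=grab('top','t1');b=grab('side','s1')
c=[]
for s,(u0,v0,u1,v1) in((a,(235,185,305,250)),(b,(250,165,340,250))):
    c.append(cv2.resize(s['color'][v0:v1,u0:u1],(400,400*(v1-v0)//(u1-u0)),interpolation=cv2.INTER_CUBIC))
h=min(x.shape[0] for x in c);cv2.imwrite('pics/c1.png',np.hstack([x[:h] for x in c])[:,:,::-1])
E
```

```text
time: 2.85
tool_pos: [0.4571, -0.0001, 0.022]
ee_rot: [3.142, 0.001, 3.136]
wrist_force: [-0.2, -0.9, 0.6]
width: 0.0301
```

View pics/c1.png

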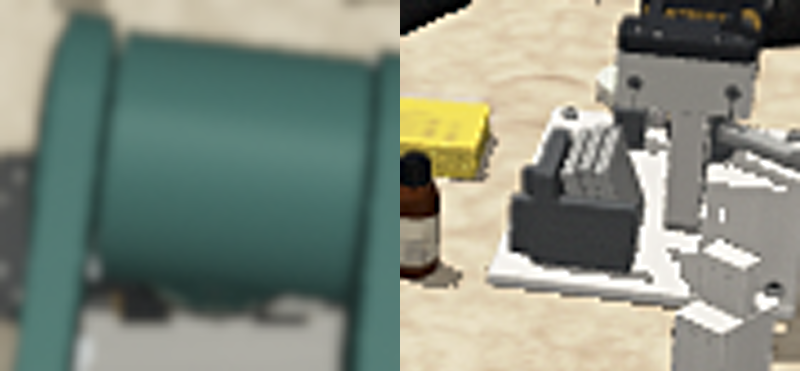

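The top view is blocked by the arm. The side view shows the fingers clear in front of the row, at about (685,190), beyond the fence edge at (640,220). Now I'll lower slightly and push.

```bash
python3 -m creep '[[[0,0,5,0],[-5,0,0,0],[-4,0,0,0],[-3,0,0,0],[-3,0,0,0],[-3,0,0,0],[-3,0,0,0],[0,0,0,0]]]'; python3 -m creep '[[[-2.5,0,0,0],[-2.5,0,0,0],[-2,0,0,0],[-2,0,0,0],[0,0,0,0]]]'
```

```text
time: 3.95
tool_pos: [0.4755, -0.0002, 0.0159]
ee_rot: [3.141, -0.006, 3.136]
wrist_force: [-5.0, 0.5, 2.7]
width: 0.0301
time: 4.58
tool_pos: [0.4869, -0.0003, 0.0163]
ee_rot: [3.141, 0.0, 3.136]
wrist_force: [-2.0, 0.8, -1.7]
width: 0.03
```

```bash
python3 -m creep '[[[-1.5,0,0,0],[-1,0,0,0],[-1,0,0,0],[0,0,0,0]]]';python3 -m creep '[[[-1,0,0,0],[-1,0,0,0],[0,0,0,0]]]'
```

```text
time: 5.08
tool_pos: [0.4901, -0.0003, 0.0164]
ee_rot: [3.142, -0.0, 3.136]
wrist_force: [-3.1, 0.5, -2.0]
width: 0.0301
time: 5.45
tool_pos: [0.49, -0.0003, 0.0165]
ee_rot: [-3.142, -0.005, 3.136]
wrist_force: [-9.2, 0.8, 4.2]
width: 0.0302
```

```bash
python3 -m creep '[[[-0.5,0,0,0],[0,0,0,0],[4,0,0,0],[13,0,0,0],[0,-30,0,0],[0,-28,0,0],[0,0,0,0]]]'; python3 -m creep '[[[-18,0,0,0],[-17,0,0,0],[0,0,0,0],[0,0,0,0]]]' 0
python3 - <<'E'
from h import *
b=grab('side','s2');crop(b,'s2.png',255,165,335,230,7)
E
```

```text
time: 6.32
tool_pos: [0.476, -0.0596, 0.0173]
ee_rot: [-3.141, 0.003, 3.133]
wrist_force: [-0.7, -0.2, 0.7]
width: 0.0305
time: 6.82
tool_pos: [0.5101, -0.0578, 0.0165]
ee_rot: [3.141, 0.0, 3.136]
wrist_force: [-0.0, -0.4, -0.4]
width: 0.0007
```

View pics/s2.png

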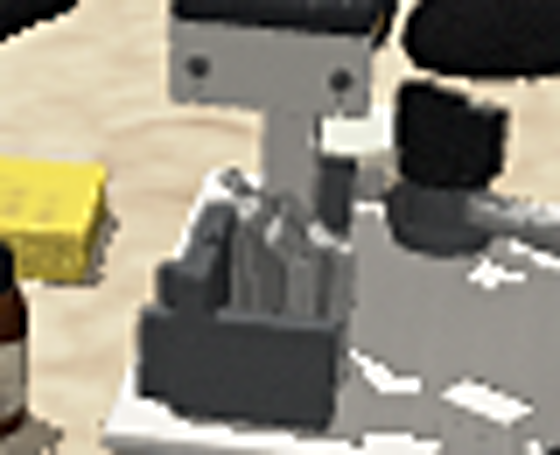

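The side view is in shadow: fingers at (290,140) beyond the row, which is at (240-340, 200-310). It's unclear whether the coupons are upright, so I'll check with depth.

```bash
cat >> h.py <<'E'
FO=np.array([.492,.010]);FY=-.0065
def fix(P):
    c,s=np.cos(FY),np.sin(FY);d=P[:,:2]-FO
    return np.c_[d[:,0]*c+d[:,1]*s,-d[:,0]*s+d[:,1]*c,P[:,2]]*1000
def prof(s,box):
    px,P=cloud(s,*box);L=fix(P)
    for y in range(-45,35,8):
        m=(L[:,1]>=y)&(L[:,1]<y+8)&(L[:,0]>-25)&(L[:,0]<36)&(L[:,2]>14)
        q=L[m];q=q[np.argsort(q[:,0])];print(y,' '.join(f'{a:.0f}/{b:.0f}' for a,b in q[:,[0,2]]))
E
python3 - <<'E'
from h import *
s=load('s2');prof(s,(275,185,310,225))
E
```

```text
-45 12/61 16/61 18/61 20/61 20/57 20/62 28/60 30/61 33/61 33/62 36/59
-37 6/58 9/63 11/62 14/62 15/62 16/59 16/61 17/62 24/60 24/61 26/60 27/63 29/61 32/61 34/61
-29 3/62 6/63 8/60 8/61 11/61 13/58 13/60 18/60 20/61 21/62 23/61 25/61 28/61 29/61 31/26 31/61 31/31 31/27 31/36 32/39 32/52 32/58
-21 2/61 5/61 7/60 9/60 10/61 12/61 14/61 15/61 17/62 19/60 19/61 22/62 25/60 26/60 26/62 28/32 28/29 28/34 28/44 28/40 28/36 29/44 29/47 29/62 29/52 29/55 29/48 29/58 30/62 31/45 31/34 31/46 32/48 32/51 32/56 32/29 32/64 32/61 32/32 34/66
-13 -4/61 -2/61 -1/62 1/61 1/61 3/59 4/61 6/59 6/61 8/61 10/60 11/62 16/61 16/62 18/61 20/61 21/61 22/37 22/39 22/45 22/56 22/52 23/49 23/58 23/63 24/35 24/32 24/38 25/44 25/40 25/45 25/48 25/51 25/57 25/54 26/58 32/46 32/52 32/42 32/55 32/48 32/35 32/38 32/57 34/65 36/67
-5 -13/20 -12/26 -11/45 -10/60 -9/36 -7/62 -3/55 -3/59 -2/61 -2/38 -1/40 -1/43 -1/46 -1/47 -1/50 -0/53 -0/55 -0/61 1/38 1/46 1/49 2/54 2/50 2/56 2/58 2/61 3/37 4/59 7/62 12/61 12/62 13/63 15/60 16/46 17/56 17/60 18/38 18/39 19/48 19/45 19/54 19/41 19/49 19/55 19/58 20/59 21/35 22/43 22/49 22/
[... 186 characters left out ...]
7 -9/44 -9/50 -9/53 -9/56 -9/61 -8/57 -8/61 -7/42 -7/46 -7/49 -6/52 -6/55 -6/60 -6/62 -5/63 -4/43 -4/39 -4/45 -4/48 -4/50 -4/53 -3/58 -1/60 1/42 1/45 3/46 3/52 3/55 3/60 4/62 5/47 5/52 6/57 6/61 7/62 8/60 8/62 9/61 11/59 11/61 12/40 12/46 12/43 13/54 13/47 13/56 13/59 13/60 14/62 15/46 15/39 15/42 16/51 16/53 16/56 16/61 32/39 32/41 32/47 32/44 32/53 32/56 33/49 33/67 33/63 34/67 36/64
11 -11/30 -7/46 -7/60 2/46 3/50 3/58 4/43 4/46 5/51 5/63 5/56 7/43 7/49 7/46 7/55 7/51 8/55 8/59 9/45 9/42 9/49 9/51 10/53 10/58 10/55 12/52 32/61 32/63 34/65 34/67
19 32/47 32/50 32/52 32/58 32/61 33/64 33/66 36/66
27 -12/14 -12/16 -10/51 -7/51 -3/50 12/52 14/51 19/51 21/48 21/49 23/51 26/50 32/57 34/67 35/67
```

The depth shows the row upright but yawed about 25° (right ends pushed in). My fingers were still shutting while they advanced and caught the right end. To mend it, I'll back out and push the left ends home again with a narrower opening.

```bash
python3 -m creep '[[[0,-3,0,0],[32,0,0,0],[31,0,0,0],[0,31,0,0],[0,30,0,0],[0,0,0,0]]]' 0; python3 -m creep '[[[0,0,0,0],[-6,0,0,0],[-6,0,0,0],[-4,0,0,0],[-4,0,0,0],[-4,0,0,0],[-4,0,0,0],[0,0,0,0]]]' 0.16; python3 -m creep '[[[-3,0,0,0],[-3,0,0,0],[-3,0,0,0],[-2,0,0,0],[-2,0,0,0],[0,0,0,0]]]'
```

```text
time: 7.62
tool_pos: [0.4474, 0.0009, 0.0166]
ee_rot: [3.142, 0.0, 3.138]
wrist_force: [-0.3, 0.3, 0.1]
width: 0.0005
time: 8.62
tool_pos: [0.4759, -0.0001, 0.0163]
ee_rot: [3.141, -0.0, 3.136]
wrist_force: [-1.2, 0.1, -0.0]
width: 0.015
time: 9.38
tool_pos: [0.4887, -0.0001, 0.0163]
ee_rot: [3.141, -0.0, 3.136]
wrist_force: [-1.7, 1.8, -0.6]
width: 0.0151
```

```bash
python3 -m creep '[[[-1,0,0,0],[-1,0,0,0],[-1,0,0,0],[0,0,0,0]]]'; python3 -m creep '[[[-1,0,0,0],[0,0,0,0]]]'
python3 - <<'E'
from h import *
s=grab('side','s3');prof(s,(275,185,312,225))
E
```

```text
time: 9.88
tool_pos: [0.4901, -0.0001, 0.0163]
ee_rot: [3.141, -0.004, 3.136]
wrist_force: [-6.9, 2.6, 3.2]
width: 0.0147
time: 10.12
tool_pos: [0.49, -0.0001, 0.0163]
ee_rot: [3.141, -0.006, 3.136]
wrist_force: [-10.2, 2.5, 6.4]
width: 0.0152
-45 15/61 16/61 18/63 20/61 20/62 23/62 25/60 28/62 30/62
-37 17/60 17/62 19/60 21/61 22/61 24/61 25/64 27/62 29/61 32/62
-29 -11/28 -11/35 -11/38 -11/31 -11/71 -10/55 -10/60 -9/69 13/60 14/63 15/59 16/61 18/62 20/61 23/59 28/60 28/62 30/60 31/61
-21 -11/42 -11/45 -11/48 -11/50 -10/54 -10/18 -10/59 -10/21 -10/24 -10/64 -10/27 -10/29 -9/66 -9/73 -9/75 11/62 12/62 16/61 17/61 19/60 20/60 22/60 24/62 25/63 27/61 29/62 31/62 32/65 32/61 34/65 34/66
-13 11/62 13/61 14/62 15/62 18/61 20/62 21/61 23/61 23/58 23/61 26/60 28/60 30/62 32/60
-5 -11/45 -11/41 -11/46 9/61 10/61 11/55 12/62 14/61 15/60 16/42 17/57 17/61 19/62 25/60 25/62 27/61 27/62 30/62 31/61 32/63 32/66 35/66 35/68
3 -11/52 -11/54 -11/57 -11/60 -11/27 -11/70 -11/63 -11/66 -10/22 -10/29 -10/72 -10/75 -10/31 -10/77 -10/34 -10/79 -10/46 -10/42 -10/39 -10/82 -9/48 -9/51 -9/87 -9/54 -8/63 -8/6
[... 723 characters left out ...]
16/51 16/57 16/53 16/61 17/41 18/43 18/49 18/52 18/55 18/45 18/58 18/60 19/61 20/41 20/50 20/53 20/43 20/45 20/60 21/56 21/62 22/45 22/41 22/46 22/49 23/51 23/59 23/56 23/61 24/42 24/47 26/60 28/60 28/61 29/62 30/61 33/62 33/59 33/67 34/67 35/67
11 -10/38 -10/86 -9/57 -9/60 -6/64 -6/70 -5/86 -5/48 -4/64 -3/80 -3/82 -1/66 -1/75 1/69 2/79 2/84 5/87 5/47 6/71 7/87 8/55 20/56 22/55 24/46 24/55 24/51 24/57 24/60 25/62 26/45 26/50 26/61 26/55 27/56 27/50 28/44 28/50 28/47 28/56 29/52 29/58 29/60 30/61 31/44 31/49 31/52 31/45 31/53 31/56 32/66 34/65 35/66
19 25/49 31/61 32/50 32/62 32/46 33/58 33/66 35/66 36/67
27 -12/15 -10/51 -5/51 -3/51 12/52 14/50 16/51 21/51 23/50 26/50 32/54 32/57 32/65 34/66
```

Nearly flat against the backstop now. I'll go round with the fingers fully shut, then push the ends towards the fence.

```bash
python3 -m creep '[[[5,0,0,0],[14,0,0,0],[0,0,0,0],[0,-24,0,0],[0,-24,0,0],[0,-22,0,0],[0,0,0,0]]]' 0; python3 -m creep '[[[-18,0,0,0],[-20,0,0,0],[0,8,0,0],[0,6,0,0],[0,0,0,0]]]';  python3 -m creep '[[[0,5,0,0],[0,3,0,0],[0,3,0,0],[0,2,0,0],[0,2,0,0],[0,2,0,0],[0,0,0,0]]]'
```

```text
time: 11.05
tool_pos: [0.4738, -0.0714, 0.0168]
ee_rot: [-3.141, 0.001, 3.133]
wrist_force: [0.3, -0.2, -0.5]
width: 0.0002
time: 11.68
tool_pos: [0.5106, -0.0555, 0.0164]
ee_rot: [3.141, -0.0, 3.137]
wrist_force: [-0.2, -0.8, 0.1]
width: 0.0006
time: 12.55
tool_pos: [0.5114, -0.0393, 0.0164]
ee_rot: [3.141, -0.0, 3.136]
wrist_force: [-1.5, -2.4, 1.6]
width: 0.0005
```

```bash
python3 -m creep '[[[0,2,0,0],[0,2,0,0],[0,2,0,0],[0,2,0,0],[0,0,0,0]]]'; python3 -m creep '[[[0,1,0,0],[0,1,0,0],[0,1,0,0],[0,0,0,0]]]'
```

```text
time: 13.18
tool_pos: [0.5112, -0.0315, 0.0165]
ee_rot: [-3.141, -0.001, 3.136]
wrist_force: [-2.0, -4.7, 2.1]
width: 0.0005
time: 13.68
tool_pos: [0.5112, -0.0316, 0.0166]
ee_rot: [-3.135, -0.001, 3.136]
wrist_force: [-3.4, -12.3, 1.1]
width: 0.0006
```

```bash
python3 -m creep '[[[0,-4,0,0],[0,-12,0,0],[28,0,0,0],[30,0,0,0],[0,30,0,0],[0,29,0,0],[0,0,0,0]]]'; python3 -m creep '[[[-5,0,0,0],[-8,0,0,0],[-8,0,0,0],[-6,0,0,0],[-4,0,0,0],[-3,0,0,0],[-2,0,0,0],[0,0,0,0]]]' 0.2
```

```text
time: 14.55
tool_pos: [0.454, 0.0164, 0.0166]
ee_rot: [3.14, 0.001, 3.139]
wrist_force: [-1.0, 0.0, -0.2]
width: 0.0006
time: 15.55
tool_pos: [0.4893, 0.0148, 0.0164]
ee_rot: [3.141, -0.001, 3.136]
wrist_force: [-1.0, -0.8, 0.9]
width: 0.0185
```

```bash
python3 -m creep '[[[-1,0,0,0],[-1,0,0,0],[-1,0,0,0],[0,0,0,0]]]'
python3 - <<'E'
from h import *
s=grab('side','s4');prof(s,(275,185,312,225))
crop(s,'s4.png',255,165,335,230,7)
E
```

```text
time: 16.05
tool_pos: [0.49, 0.0149, 0.0164]
ee_rot: [3.141, -0.006, 3.136]
wrist_force: [-10.2, 0.5, 7.3]
width: 0.0185
-45 
-37 
-29 16/60 18/63 20/61 23/61 25/61 28/61 31/61 33/63
-21 -11/18 -11/52 -11/59 -11/55 14/61 15/61 16/61 17/61 19/61 21/60 22/61 24/61 27/61 27/62 29/60 30/62 32/59 32/62
-13 -11/27 -11/24 -11/30 -11/63 -11/69 -11/66 -11/72 -11/31 -11/38 -10/34 -10/41 -10/51 -9/53 -9/56 -9/63 13/60 15/62 18/62 19/61 20/62 24/61 26/61 28/60 28/61 31/61 33/65 33/58 34/65 34/68 35/65 36/66
-5 -10/44 -10/48 -10/50 -9/60 -9/19 -9/63 13/60 15/60 17/60 20/59 22/61 22/62 24/60 25/62 27/60 29/59 30/61 31/61 32/64 34/65
3 11/59 11/61 11/62 13/61 14/61 15/61 16/62 18/60 19/61 21/62 23/61 26/61 28/61 31/60 33/59 33/64 33/65 36/64
11 -11/39 -11/32 -11/35 -11/78 -11/42 -11/80 -10/82 12/61 14/62 17/60 19/61 20/61 22/61 23/61 24/60 25/61 27/62 29/62 32/63 35/66
19 -11/49 -11/45 -11/55 -11/62 -10/66 -10/69 -10/74 -10/80 -9/82 -9/75 -9/85 -9/87 -8/58 -8/55 -8/63 -8/59 -8/68 -8/71 -7/76 -7/79 -7/81 -7/87 -7/84 -6/52 -6/57 -6/59 -6/62 -6/65 -5/71 -5/67 -5/84 -4/86 -4/58 -4/54 -4/60 -3/62 -3/70 
[... 286 characters left out ...]
 10/48 11/61 11/63 14/60 16/61 19/61 21/61 23/62 26/60 26/62 28/61 28/62 30/63 32/61 33/63 33/65 34/66 35/65 36/67
27 -11/54 -11/59 -11/65 -10/72 -10/51 -9/54 -9/51 -8/67 -8/75 -7/51 -7/52 -7/57 -5/74 -5/77 -5/80 -5/82 -5/50 -4/51 -4/54 -3/66 -3/69 -3/74 -3/82 -2/53 -2/56 -1/61 -1/67 -0/50 1/55 1/61 2/73 2/79 4/63 4/77 5/83 5/87 5/50 6/60 6/73 7/83 7/88 8/52 8/54 8/57 10/55 10/52 10/57 10/60 12/53 12/55 12/61 13/62 14/51 14/53 15/55 15/60 15/57 15/61 16/51 17/59 17/62 17/51 17/54 18/61 19/50 19/56 19/52 20/57 20/59 20/62 21/51 21/55 22/58 22/50 22/59 23/60 24/54 24/50 25/56 25/58 25/60 26/51 26/63 26/57 26/54 27/59 29/54 29/56 29/50 29/61 30/57 30/62 31/54 31/50 31/59 31/56 32/61 34/65 34/67
```

View pics/s4.png

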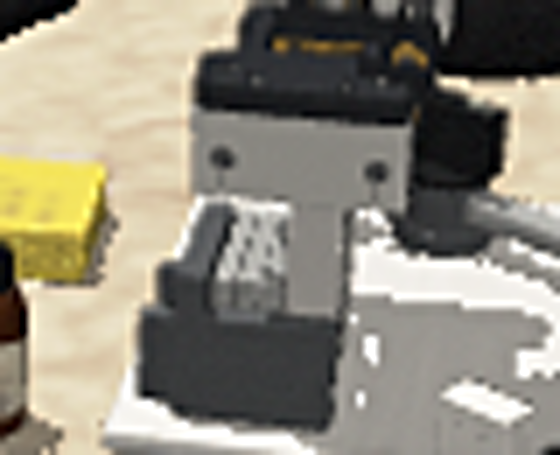

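Upright and flat against the backstop, and the ends look flush with the fence at (220-340, 310). One confirming push at the ends.

```bash
python3 -m creep '[[[4,0,0,0],[16,0,0,0],[0,-40,0,0],[0,-42,0,0],[-20,0,0,0],[-20,0,0,0],[0,0,0,0],[0,14,0,0]]]' 0; python3 -m creep '[[[0,10,0,0],[0,5,0,0],[0,4,0,0],[0,2,0,0],[0,1,0,0],[0,1,0,0],[0,1,0,0],[0,0,0,0]]]'
```

```text
time: 17.1
tool_pos: [0.5115, -0.0534, 0.0163]
ee_rot: [3.141, -0.001, 3.134]
wrist_force: [0.5, -0.2, -0.1]
width: 0.0003
time: 18.1
tool_pos: [0.5127, -0.0315, 0.0167]
ee_rot: [-3.138, 0.0, 3.135]
wrist_force: [-0.3, -5.8, 0.0]
width: 0.0007
```

The stop matches the last one (-0.0315). I'll retract and go to the presser.

```bash
python3 -m creep '[[[0,-4,0,0],[0,-14,0,0],[0,0,40,0],[0,0,-40,0]]]' 0 >/dev/null --help 2>/dev/null
python3 - <<'E'
from h import *
o=get_obs();print(o['time'],o['tool_pos'],o['wrist_force'])
E
```

```text
18.1 [ 0.5126987  -0.03149226  0.01666555] [-0.32014043 -5.75417651  0.04283981]
```

That row list had a wrong-signed row (+40 down), but the call was refused and nothing moved. Now the correct move, with up as -z.

```bash
python3 -m creep '[[[0,-4,0,0],[0,-12,0,0],[0,0,-30,0],[0,0,-50,0],[0,0,-50,0],[0,0,0,0]]]' 0; python3 -m creep '[[[22,48,0,0],[22,48,0,0],[22,48,0,0],[22,48,0,0],[0,0,0,8.3],[0,0,0,8.3],[0,0,0,8.3],[0,0,0,8.1]]]' 0.5
python3 - <<'E'
from h import *
o=get_obs();R=cv2.Rodrigues(np.zeros(3))[0]
y=o['ee_rot'][2];print(o['tool_pos'],'tool y dir deg',np.degrees(np.arctan2(-np.cos(y),np.sin(y))))
E
```

```text
time: 18.85
tool_pos: [0.5155, -0.0464, 0.152]
ee_rot: [-3.14, 0.011, 3.135]
wrist_force: [0.8, -0.1, 0.3]
width: 0.0006
time: 19.85
tool_pos: [0.4247, 0.1468, 0.1449]
ee_rot: [-3.14, -0.002, 2.555]
wrist_force: [0.4, 0.3, -0.5]
width: 0.0468
[0.42473664 0.14680868 0.14485913] tool y dir deg 56.403921720369304
```

```bash
python3 -m creep '[[[-1.5,-1.8,0,0],[0,0,40,0],[0,0,30,0],[0,0,12,0],[0,0,5,0],[0,0,0,0]]]'; python3 -m creep '[[[0,0,0,0],[0,0,0,0],[0,0,0,0]]]' 0;  python3 - <<'E'
from h import *
s=grab('side','s5');crop(s,'s5.png',290,170,380,265,6)
E
```

```text
time: 20.6
tool_pos: [0.4264, 0.1448, 0.0601]
ee_rot: [3.141, 0.001, 2.56]
wrist_force: [0.2, 0.4, 0.2]
width: 0.0473
time: 20.98
tool_pos: [0.4261, 0.1448, 0.06]
ee_rot: [3.141, 0.001, 2.56]
wrist_force: [0.9, -0.5, 0.6]
width: 0.0205
```

View pics/s5.png

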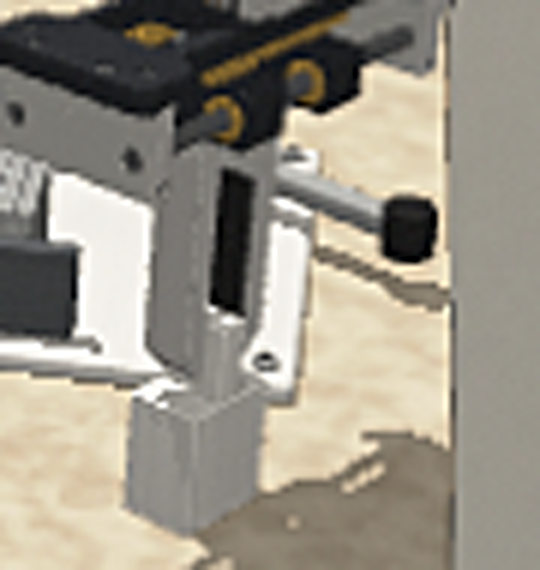

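The rib at (225,350) sits between the fingers, which haven't closed yet. I'll reopen slightly, lower 4 mm for more overlap, then grip.

```bash
python3 -m creep '[[[0,0,4,0],[0,0,0,0]]]' 0.4; python3 -m creep '[[[0,0,0,0],[0,0,0,0],[0,0,0,0],[0,0,0,0],[0,0,0,0]]]' 0; python3 -m creep '[[[0,0,-15,0],[0,0,-40,0],[0,0,0,0]]]' 0
```

```text
time: 21.28
tool_pos: [0.4254, 0.1447, 0.055]
ee_rot: [-3.141, -0.001, 2.56]
wrist_force: [-0.3, 0.0, -0.5]
width: 0.033
time: 21.9
tool_pos: [0.4258, 0.1446, 0.0554]
ee_rot: [-3.141, -0.0, 2.56]
wrist_force: [-0.4, -0.7, 0.3]
width: 0.0139
time: 22.28
tool_pos: [0.4286, 0.1454, 0.1146]
ee_rot: [3.135, 0.006, 2.56]
wrist_force: [0.0, 0.4, -2.3]
width: 0.0139
```

```bash
python3 -m creep '[[[0,0,-10,-8.3],[0,0,0,-8.3],[0,0,0,-8.2],[0,0,0,-8.2],[-15,-44,0,0],[-15,-44,0,0],[-15,-45,0,0],[0,0,0,0]]]' 0; python3 -m creep '[[[0,0,20,0],[0,0,15,0],[0,0,0,0],[0,0,0,0]]]'
python3 - <<'E'
from h import *
s=grab('side','s6');px,P=cloud(s,265,165,345,255);L=fix(P)
m=(L[:,2]<74)&(L[:,2]>68)
crop(s,'s6.png',255,160,345,250,6)
E
```

```text
time: 23.28
tool_pos: [0.47, 0.0089, 0.1192]
ee_rot: [-3.141, -0.002, 3.131]
wrist_force: [-0.4, 0.9, -1.5]
width: 0.0138
time: 23.78
tool_pos: [0.4701, 0.012, 0.0857]
ee_rot: [3.141, 0.0, 3.137]
wrist_force: [0.8, 1.4, -1.8]
width: 0.0137
```

View pics/s6.png

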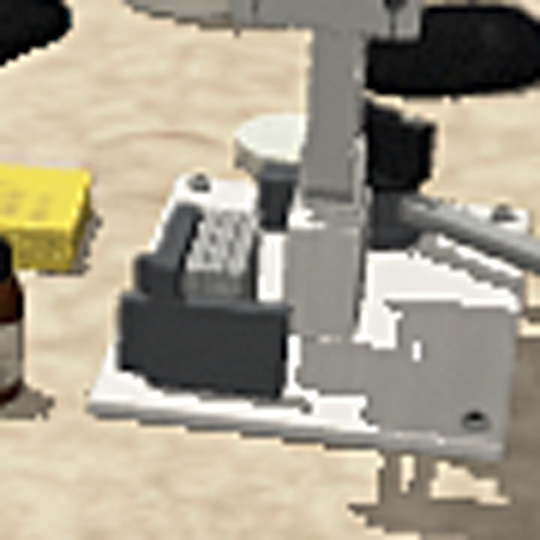

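The presser hangs square at (325,270), with a gap to the coupons at (225,260). I'll lower it to the bed and close up gently.

```bash
python3 -m creep '[[[0,0,10,0],[0,0,6,0],[0,0,2,0],[0,0,0,0],[-5,0,0,0],[-3,0,0,0],[-1,0,0,0],[0,0,0,0]]]'; python3 -m creep '[[[-1,0,0,0],[0,0,0,0]]]';  python3 -m creep '[[[-1,0,0,0],[0,0,0,0]]]'
```

```text
time: 24.82
tool_pos: [0.4792, 0.0114, 0.0675]
ee_rot: [3.142, 0.0, 3.136]
wrist_force: [-0.3, -0.2, -2.2]
width: 0.0139
time: 25.08
tool_pos: [0.48, 0.0114, 0.0675]
ee_rot: [3.142, 0.0, 3.136]
wrist_force: [0.3, 0.7, -2.9]
width: 0.0138
time: 25.32
tool_pos: [0.4811, 0.0114, 0.0675]
ee_rot: [3.142, 0.0, 3.136]
wrist_force: [0.4, 0.2, -2.4]
width: 0.0135
```

```bash
for i in 1; do python3 -m creep '[[[-1,0,0,0],[0,0,0,0]]]'; python3 -m creep '[[[-1,0,0,0],[0,0,0,0]]]'; python3 -m creep '[[[-0.7,0,0,0],[0,0,0,0]]]'; done
```

```text
time: 25.58
tool_pos: [0.4821, 0.0114, 0.0675]
ee_rot: [3.142, 0.0, 3.136]
wrist_force: [-0.2, 0.1, -2.0]
width: 0.014
time: 25.82
tool_pos: [0.4831, 0.0114, 0.0675]
ee_rot: [3.142, 0.0, 3.136]
wrist_force: [0.6, -1.0, -2.0]
width: 0.0139
time: 26.08
tool_pos: [0.4838, 0.0114, 0.0675]
ee_rot: [3.142, 0.0, 3.136]
wrist_force: [0.0, 0.1, -1.6]
width: 0.0139
```

```bash
python3 -m creep '[[[-0.7,0,0,0],[0,0,0,0]]]'; python3 -m creep '[[[-0.7,0,0,0],[0,0,0,0]]]'; python3 -m creep '[[[-0.6,0,0,0],[0,0,0,0]]]'
```

```text
time: 26.32
tool_pos: [0.4845, 0.0114, 0.0675]
ee_rot: [3.142, 0.0, 3.136]
wrist_force: [0.0, 0.4, -2.7]
width: 0.0141
time: 26.58
tool_pos: [0.4848, 0.0114, 0.0674]
ee_rot: [3.142, -0.001, 3.136]
wrist_force: [-0.8, 0.4, -1.9]
width: 0.0137
time: 26.82
tool_pos: [0.4851, 0.0114, 0.0673]
ee_rot: [3.142, -0.002, 3.136]
wrist_force: [-2.9, -0.3, -1.2]
width: 0.0138
```

Contact at about 0.485. I'll back off the compliance a touch, set it on the bed and release.

```bash
python3 -m creep '[[[0.5,0,0,0],[0,0,1,0],[0,0,1,0],[0,0,0,0]]]'; python3 -m creep '[[[0,0,0.5,0],[0,0,0,0]]]'
```

```text
time: 27.32
tool_pos: [0.4851, 0.0114, 0.0654]
ee_rot: [3.142, -0.0, 3.136]
wrist_force: [-3.3, 0.1, -0.2]
width: 0.0134
time: 27.58
tool_pos: [0.4851, 0.0114, 0.0654]
ee_rot: [3.142, -0.0, 3.136]
wrist_force: [-5.1, -0.7, 3.4]
width: 0.0139
```

```bash
python3 -m creep '[[[0.3,0,-0.5,0],[0,0,0,0],[0,0,0,0],[0,0,0,0],[0,0,-5,0],[0,0,-20,0],[0,0,-50,0],[0,0,0,0]]]' 0.35; python3 -m creep '[[[10,-43,0,0],[10,-43,0,0],[9,-44,0,0],[0,0,0,8.6],[0,0,0,8.6],[0,0,0,8.5],[0,0,0,8.5],[0,0,0,0]]]' 0.5
python3 - <<'E'
from h import *
np.set_printoptions(precision=3,suppress=True)
s=grab('side','s7');t=grab('top','t7')
crop(s,'s7.png',255,160,345,250,6)
for sc,box in((s,(265,165,345,255)),(t,(215,190,262,262))):
    px,P=cloud(sc,*box);L=fix(P)
    for lo,hi in((84,93),(57,63)):
        m=(L[:,2]>lo)&(L[:,2]<hi)&(L[:,0]>-45)&(L[:,0]<35)&(L[:,1]>-40)&(L[:,1]<40)
        if lo==57: m&=L[:,0]<5
        if m.sum()>8: print(lo,m.sum(),cv2.minAreaRect(L[m][:,:2].astype(np.float32)))
o=get_obs();print(o['tool_pos'],np.degrees(np.arctan2(-np.cos(o['ee_rot'][2]),np.sin(o['ee_rot'][2]))))
E
```

```text
time: 28.58
tool_pos: [0.4881, 0.0111, 0.1456]
ee_rot: [-3.141, 0.01, 3.136]
wrist_force: [0.4, -0.4, 0.3]
width: 0.0326
time: 29.58
tool_pos: [0.4548, -0.1183, 0.1397]
ee_rot: [-3.141, -0.001, 2.54]
wrist_force: [-0.2, 0.1, -0.2]
width: 0.047
84 49 ((-7.469120025634766, 3.2162981033325195), (26.889089584350586, 15.848706245422363), 8.992170333862305)
57 65 ((-8.896232604980469, 3.487457275390625), (41.468265533447266, 26.91598892211914), 89.67280578613281)
57 39 ((-8.690742492675781, 19.370487213134766), (27.315221786499023, 7.420036792755127), 0.14832714200019836)
[ 0.455 -0.118  0.14 ] 55.5905883303181
```

View pics/s7.png

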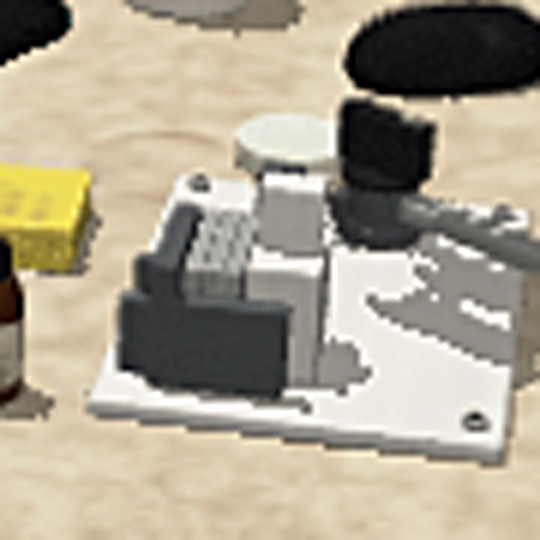

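The block stands square and close up to the row at (290,290); its depth centre is (-9,3..5). Now I'll descend on the knob at (385,150).

```bash
python3 -m creep '[[[0,0,40,0],[0,0,30,0],[0,0,15,0],[0,0,9,0],[0,0,0,0]]]'; python3 -m creep '[[[0,0,0,0],[0,0,0,0],[0,0,0,0],[0,0,0,0],[0,0,0,0],[0,0,0,0]]]' 0
python3 - <<'E'
from h import *
o=get_obs();print(o['wrist_torque'])
E
```

```text
time: 30.3
tool_pos: [0.4553, -0.1185, 0.0466]
ee_rot: [3.142, 0.0, 2.539]
wrist_force: [0.3, 0.1, 0.4]
width: 0.0467
time: 31.05
tool_pos: [0.4559, -0.1179, 0.0469]
ee_rot: [3.14, 0.001, 2.539]
wrist_force: [3.0, 3.7, 1.2]
width: 0.0139
[ 0.57957628 -0.4354535  -0.0123017 ]
```

```bash
python3 -m creep '[[[0,0,0,4],[0,0,0,4],[0,0,0,4],[0,0,0,4],[0,0,0,4],[0,0,0,4],[0,0,0,4],[0,0,0,4]]]'; python3 -m creep '[[[0,0,0,3],[0,0,0,3],[0,0,0,3],[0,0,0,3],[0,0,0,0]]]'
python3 - <<'E'
from h import *
o=get_obs();print(o['wrist_torque'],np.degrees(np.arctan2(-np.cos(o['ee_rot'][2]),np.sin(o['ee_rot'][2]))))
E
```

```text
time: 32.05
tool_pos: [0.4564, -0.1175, 0.0469]
ee_rot: [3.138, -0.0, 1.979]
wrist_force: [4.7, 4.9, 0.8]
width: 0.0135
time: 32.67
tool_pos: [0.4566, -0.1175, 0.0469]
ee_rot: [3.138, -0.001, 1.771]
wrist_force: [4.7, 5.0, 0.4]
width: 0.0137
[ 0.68888444 -0.69848388 -0.12252799] 11.447259818172908
```

```bash
python3 -m creep '[[[0,0,0,3],[0,0,0,3],[0,0,0,2.5],[0,0,0,0]]]'
python3 - <<'E'
from h import *
o=get_obs();print(o['wrist_torque'],np.degrees(np.arctan2(-np.cos(o['ee_rot'][2]),np.sin(o['ee_rot'][2]))))
E
```

```text
time: 33.17
tool_pos: [0.4568, -0.1175, 0.0469]
ee_rot: [3.138, -0.002, 1.622]
wrist_force: [5.1, 5.6, 0.1]
width: 0.014
[ 0.74090414 -0.71359148 -0.09501227] 2.9528904156477287
```

```bash
python3 -m creep '[[[0,0,0,0],[0,0,0,0],[0,0,0,0],[0,0,-10,0],[0,0,-40,0],[0,0,-60,0],[0,0,-40,0],[0,0,0,0]]]' 0.5; python3 -m creep '[[[0,40,0,0],[0,40,0,0],[0,40,0,0],[0,40,0,0],[0,0,0,0],[0,0,0,0]]]'
python3 - <<'E'
from h import *
o=get_obs();print(o['tool_pos'])
E
```

```text
time: 34.17
tool_pos: [0.4573, -0.1195, 0.2017]
ee_rot: [3.133, 0.004, 1.622]
wrist_force: [-0.3, 0.6, 0.1]
width: 0.0472
time: 34.92
tool_pos: [0.614, -0.1101, 0.1951]
ee_rot: [-3.139, -0.001, 1.623]
wrist_force: [-0.0, -0.5, 0.3]
width: 0.0467
[ 0.61396334 -0.11012095  0.19509614]
```

```bash
python3 -m creep '[[[45,-40,0,0],[45,-40,0,0],[45,-40,0,0],[45,-40,0,0],[45,-40,0,0],[45,-40,0,0],[45,-40,0,0],[45,-20,0,0]]]'
python3 - <<'E'
from h import *
a=grab('top','t8');b=grab('side','s8');c=[]
for s,(u0,v0,u1,v1) in((a,(240,190,340,280)),(b,(245,160,345,250))):
    c.append(cv2.resize(s['color'][v0:v1,u0:u1],(400,360),interpolation=cv2.INTER_CUBIC))
cv2.imwrite('pics/c8.png',np.hstack(c)[:,:,::-1])
E
```

```text
time: 35.92
tool_pos: [0.2942, 0.2339, 0.197]
ee_rot: [3.139, -0.001, 1.622]
wrist_force: [1.7, -0.1, 0.2]
width: 0.0473
```

View pics/c8.png

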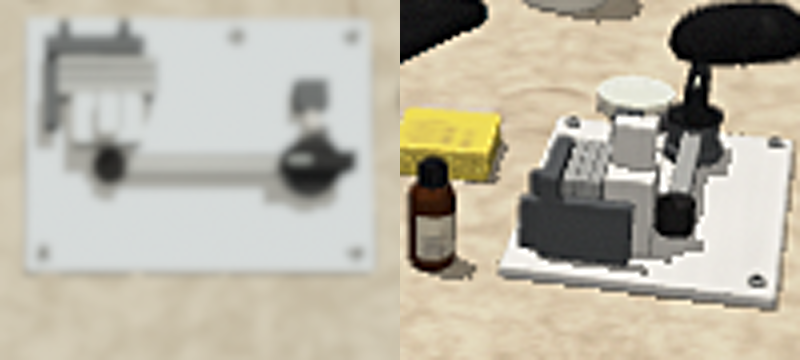

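The arm lies along the row's direction, and its pad at (108,165) in the top view sits on the block. The row is square in the corner. Last numeric check, also for the bystanders.

Run:
```python
from h import *
for p,n in(('s0','s8'),('t0','t8')):
    A,B=load(p)['color'],load(n)['color']
    for nm,(u0,v0,u1,v1) in dict(s0=dict(bottle=(243,195,262,230),notes=(240,185,272,206),dish=(292,178,312,190)),t0=dict(bottle=(243,168,258,184),notes=(292,155,322,184),dish=(340,200,364,226)))[p].items():
        print(p,nm,np.abs(A[v0:v1,u0:u1].astype(int)-B[v0:v1,u0:u1]).mean().round(2))
FO[:]=[.4908,.0078]
px,P=cloud(load('t8'),240,190,290,235);L=fix(P)
for x0,x1,z0,z1,n in((5,30,57,63,'coupon tops'),(-30,3,57,63,'block'),(-30,3,84,93,'rib')):
    m=(L[:,0]>x0)&(L[:,0]<x1)&(L[:,2]>z0)&(L[:,2]<z1)&(L[:,1]<42)&(L[:,1]>-45)
    print(n,m.sum(),cv2.minAreaRect(L[m][:,:2].astype(np.float32)))
```

```text
s0 bottle 2.72
s0 notes 2.86
s0 dish 14.55
t0 bottle 1.76
t0 notes 2.15
t0 dish 2.3
coupon tops 179 ((17.63759994506836, 4.2575836181640625), (22.99237060546875, 57.137168884277344), 0.06338528543710709)
block 108 ((-9.879332542419434, 4.230791091918945), (22.755937576293945, 42.1100959777832), 0.307467520236969)
rib 60 ((-9.207202911376953, 4.650636672973633), (24.231908798217773, 12.098628997802734), 0.029981987550854683)
```

```bash
python3 -m creep '[[[0,0,0,0],[0,0,0,0],[0,0,0,0],[0,0,0,0]]]'; python3 -c "
from bench import ticket
print(ticket.close_job())"
```

```text
time: 36.52
tool_pos: [0.2973, 0.2331, 0.1964]
ee_rot: [-3.142, 0.0, 1.62]
wrist_force: [-0.2, 0.2, 0.2]
width: 0.047
the job is handed in; nothing more can be done
None
```

The job is done and handed in at 36.5 s: the row is squared in the corner, the presser block stands against it, and the clamp is turned past its detent with the pad on the block.

- **Row:** I pushed the coupons upright against the backstop, then pushed their ends to the fence. In between, the half-shut fingers caught the row's right end and yawed it about 25°; I pushed it back and squared it again.
- **Block:** I set it down square, closed it up to light contact with the coupons, and released it before turning the knob.
- **Clamp:** I turned the knob to about 1.2 rad, judged from the tool angle, and let go. The pictures then show the arm lying across the front with its pad on the block.

**Last checks (top-camera depth, fixture frame):**

| Item | Measured centre (mm) | Target (mm) | Skew |
|---|---|---|---|
| Coupon tops | (17.6, 4.3) | (18, 5) | under 0.1° |
| Block | (-9.9, 4.2) | (-9, 5) | 0.3° |
| Rib | (-9.2, 4.7) | (-9, 5) | under 0.1° |

- **Bystanders:** The bottle and the notes look unchanged in both views, and the dish is unchanged from the top.
- **One check disagreed:** the side-view patch around the dish differed. I put that down to the turned knob being in that patch, but did not check further.
- **Also:** one mistyped move (downwards instead of up) was refused, and nothing moved. I viewed 11 pictures, one over the budget.

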